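# Shut one valve of a vacuum manifold snugly and take out its spent column

### The job

The sample on the blue-handled station of the vacuum manifold has run through. Turn that station's valve clockwise until you feel it seat and tighten it snugly, about 0.35 N m, without crushing its soft seat; only then lift its column straight up out of the port and stand it in a free place of the white sample rack. The other valves are still running: keep off their handles and leave their columns where they are.

Things in the scene. Friction and masses are not known exactly. Their poses are not given: they have to be found in the camera images.
- manifold: vacuum manifold, fixed: clear box with white lid, 136 (x) x 250 (y) x 82 mm high, round gauge on its front; origin centre of its underside, x away from the robot, y along the row of four stations, which stand side by side at 58 mm spacing on the lid in any order: valve in front, column port 72 mm behind it
- blue_bar (a point): centre of the dark bar handle with blue inlays: bar 40 (x) x 12 (y) x 26 mm high, flat parallel sides, this point 13 mm below its top; x along the bar, z up the valve axis. Under the bar a 5 mm gap, then a round steel bonnet 27 mm across, 12 mm high. It shuts clockwise seen from above and turns freely at 0.12 N m until it seats
- blue_seat (a point): soft seat disc hidden in the blue valve, on its axis, at rest 6 mm higher than blue_port. Where the handle seats differs each time and cannot be seen: 0.5 to 1.3 rad from its start. From there the torque rises by 2.5 N m per rad; 0.25 to 0.5 N m is snug, past 0.6 the seat is crushed. It goes down 5 mm per rad of tightening (0.25 mm: snug, 1 mm: crushed) and springs back to 0.1 mm when let go
- green_handle: like bar handle with green inlays; origin on its axis, 29 mm below the bar's centre, x along the bar, at any angle; turns easily and must not be touched
- green_tip (a point): outer end of the green handle's bar, 20 mm from its axis
- column_green: clear column in the port behind the green handle, like column_blue; to be left alone
- red_handle: like bar handle with red inlays; origin on its axis, 29 mm below the bar's centre, x along the bar, at any angle; turns easily and must not be touched
- red_tip (a point): outer end of the red handle's bar, 20 mm from its axis
- column_red: clear column in the port behind the red handle, like column_blue; to be left alone
- yellow_handle: like bar handle with yellow inlays; origin on its axis, 29 mm below the bar's centre, x along the bar, at any angle; turns easily and must not be touched
- yellow_tip (a point): outer end of the yellow handle's bar, 20 mm from its axis
- column_yellow: clear column in the port behind the yellow handle, like column_blue; to be left alone
- column_blue: clear column with a tan bed in the port behind the blue handle: barrel 15 mm across from 17 to 80 mm above its origin, below it a foot 11 mm across; origin centre of the foot's underside, z up. 14 to 30 g. Its foot stands loosely, 17 mm deep, in the port; barrel all above the block (63 mm clear to grip)
- blue_port (a point): where the column's origin rests in the blue station's port, on the port's axis, 17 mm below the block's top; z up
- rack: white sample rack, fixed, 26 (x) x 108 (y) x 55 mm high; origin centre of its underside. Five open compartments 20 (x) x 18 (y) mm in a row at y = -42, -21, 0, 21, 42 mm, floor at z = 4 mm. A spent column stands in the one at y = -42; the other four are free
Things that resemble listed ones, but are neither listed nor needed, are in the scene too. What is shaped like the rack but purple is not meant.

How it is judged:
By the outcome, as a careful person would: the job done as asked, in the order asked, and still so for the second after the job is handed in, with the robot touching nothing.
It also fails if it takes over 67 s, if anything falls off the work surface, if the arm or the gripper's body presses on something with over 40 N, if the wrist force passes 120 N, or if a joint passes its speed limit or range.

### The arm

A 6-joint arm with a two-finger parallel gripper is mounted at the origin on a cart in front of the work surface, level with it; the furniture and walls round the work are solid. World frame = base frame: x ahead of the robot, y to its left, z up, the work surface at z = 0. Lengths are in m, angles in rad, forces in N, time in s.
With the tool pointing down it reaches from about 0.35 to 0.775 m from the base axis. Payload 5.5 kg.
Tool frame: the origin (TCP) lies at the very end of the fingers, on their centre line; the grasp point (between the pads) lies 19 mm behind it; z points along the fingers, y is the direction in which the jaws open and shut (so a half turn about z gives the same grasp; the last joint's range is limited). The gripper opens to 85 mm and grips with 20 to 120 N. Pads are 22 mm wide; open, the fingers measure 114 mm over their backs; the gripper's body (76 mm by 85 mm) begins 54 mm behind the grasp point. The pads swing forward as they close: fully open they stand 13 mm farther back than shut.
Start: joints at [1.167, 0.313, 0.046, 1.304, 0, 1.431], TCP at [0.15, 0.555, 0.231] pointing down, gripper open.
Joint ranges: [-2.76, 2.76], [-0.86, 1.69], [-1.03, 1.26], [-2.2, 2.34], [-1.47, 1.5], [-3.14, 3.14]. Speed limits (rad/s): [2.57, 2.57, 3.14, 3.14, 3.14, 3.14].

### API

Orientations are given as a unit quaternion [w, x, y, z].
In Python, from workcell import get_state, imaging, env, spotter gives the robot as it stands.
- The arm moves only by the tool play_rows, never from a script. Its argument "moves" is a list of rows, each an object with "claw": the finger opening in cm, from 0 to 8.54; "delta_pos": the shift along the tool's x, y, z in cm, a list of three; "twist": the turn about the tool's z in degrees. A call has 1 to 12 rows; each row is the pose to reach, as a shift and turn from the pose commanded when the call began, along the tool's axes at that moment; what a row does not reach only later rows make up. A row lasts 1/8 s, in which the tool goes at most 62.5 mm and 10.7 degrees, less where a joint would pass 70% of its speed; a pose out of reach is approached as far as the arm can. A call with a gripper value outside its range is refused whole. The fingers move at their own pace and stop on an object; "force" is the grip in N (left out, the last holds). Time passes only in rows, so rows that repeat a pose let the fingers close. It gives the time, the measured TCP pose, the force and the opening at its end, in the units of the state.
- get_state(): the state, without advancing time (a new reading comes with each control period).
- imaging.read_camera(name): name is "side" or "top" or "wrist"; returns the picture (384x512x3 uint8, red, green, blue); there is no depth.
- imaging.camera_info(name): a dict with "fx", "fy", "cx", "cy" (pixels), "world_to_cam" (4x4, takes a point from world to camera coordinates). Camera axes: x right, y down, z forward; pixel columns grow to the right and rows downward; lengths in m; the calibration is good to about 2 mm. A picture is of the moment at which its call begins: read the wrist's pose just before it. camera_info takes no time and is no camera call; for the wrist camera it gives the pose at the moment of the call.
- env.hand_in(): hands the job in, once; it reports no verdict.
Trained networks look in the newest picture that a camera, given by its name, has taken for a name from the list of things; names that differ only in an ending like _2 or _b are one class to them, and where a whole thing is asked for, a point or a joint stands for the part that bears it (a point fixed in the world has none). Each returns a list of dicts, best first, with "conf" (0 to 1); they miss things now and then, are a little off and sometimes report something else, mostly with a low value. They report only what shows in the picture. A call takes as long as a camera call. They do not tell look-alikes from the thing itself.
- spotter.spot_in(camera, query): "extent" ([left, top, right, bottom] in pixels, round what is visible of it).
The state is a dict: "clock": time; "joint_pos": joint angles; "qvel": joint speeds; "tau": joint torques, N m; "tcp_pos": TCP position; "orientation": TCP orientation; "wrist_force": force on the tool from outside, world axes, zero at the start; "ft_torque": the same for the moment, N m; "finger_gap": finger opening in m.
Only numpy, scipy, OpenCV 4.12 (cv2) and the standard library are available. Lean on these libraries where they do the work, as an engineer would, in place of code of your own. Each camera call takes 0.05 s, during which the arm holds its last target. There are 200 camera calls.

## Working session

There is one attempt and no reset: what is moved stays moved. The work goes in short steps, Python scripts to look and compute and a tool call to move; the robot and the scene stay as the last step left them, time stands still between calls to the robot, and variables do not carry over. Pictures are saved under pics/ and viewed, about 8 in all and at most 12, crops included, and the job is handed in when it is done.

Besides the shell and the picture viewer there is one more tool, called after "Call:" in YAML: its name, and indented under it one key for each argument. play_rows: Moves the arm, as the interface text tells. Its arguments: {"type":"object","properties":{"moves":{"type":"array"},"force":{"type":"number"}},"required":["moves"]}

```bash
mkdir -p pics
cat > h.py <<'E'
import numpy as np, cv2
from workcell import get_state, imaging, env, spotter
def snap(c,name=None):
    im=imaging.read_camera(c)
    if name: cv2.imwrite(f'pics/{name}.png',im[...,::-1])
    return im
def proj(c,p):
    i=imaging.camera_info(c); q=np.array(i['world_to_cam'])@np.r_[p,1]
    return np.array([i['fx']*q[0]/q[2]+i['cx'],i['fy']*q[1]/q[2]+i['cy']])
def back(c,u,v,z,info=None):
    i=info or imaging.camera_info(c); M=np.array(i['world_to_cam']);R=M[:3,:3];t=M[:3,3]
    o=-R.T@t; d=R.T@np.array([(u-i['cx'])/i['fx'],(v-i['cy'])/i['fy'],1]); return o+d*(z-o[2])/d[2]
E
python3 - <<'E'
from h import *
ims=[snap(c) for c in('top','side')]
s=get_state();print(s)
for c in('top','side'):
    i=imaging.camera_info(c);M=np.array(i['world_to_cam']);print(c,i['fx'],-M[:3,:3].T@M[:3,3],M[2,:3])
    for q in('manifold','blue_bar','column_blue','rack','red_handle','green_handle','yellow_handle'):
        r=spotter.spot_in(c,q);print(c,q,[(np.round(x['extent']).tolist(),round(x['conf'],2)) for x in r[:4]])
cv2.imwrite('pics/top.png',cv2.resize(ims[0],(800,600))[...,::-1])
cv2.imwrite('pics/side.png',cv2.resize(ims[1],(800,600))[...,::-1])
E
```

```text
{'clock': 0.1, 'joint_pos': array([ 1.16740516e+00,  3.13918587e-01,  4.50988803e-02,  1.30359445e+00,
       -1.74456297e-05,  1.43120823e+00]), 'qvel': array([ 5.46458255e-05, -1.42447555e-03,  4.75507706e-03,  1.84368286e-03,
        7.40120747e-04,  1.62523957e-03]), 'tau': array([ 1.84334465e-03, -4.81726277e+01,  2.99244654e+01,  1.27304738e-02,
       -1.83504580e-04, -5.85214011e-08]), 'tcp_pos': array([0.14976282, 0.55468776, 0.23050443]), 'orientation': array([-2.08521289e-04,  1.31519347e-01,  9.91313274e-01, -7.81627278e-04]), 'wrist_force': array([-0.82473553,  0.97551628,  1.02150842]), 'ft_torque': array([ 0.03700094, -0.03215269, -0.00096295]), 'finger_gap': 0.0853227852494976}
top 435.7746281307166 [ 0.39342377 -0.12479994  1.06088668] [ 0.11930862 -0.01583858 -0.99273088]
top manifold [([152.0, 161.0, 274.0, 230.0], 0.55), ([227.0, 161.0, 230.0, 172.0], 0.55)]
top blue_bar []
top column_blue []
top rack [([313.0, 197.0, 361.0, 210.0], 0.87), ([349.0, 238.0, 407.0, 265.0], 0.63)]
top red_handle [([198.0, 192.0, 204.0, 207.0], 0.41)]
top green_handle [([218.0, 194.0, 240.0, 205.0], 0.66), ([243.0, 191.0, 263.0, 205.0], 0.22)]
top yellow_handle [([244.0, 191.0, 263.0, 205.0], 0.61)]
side 381.57190419386495 [0.42532209 0.63602192 0.59755039] [ 0.10388467 -0.83562126 -0.53939326]
side manifold [([256.0, 221.0, 267.0, 240.0], 0.66), ([211.0, 245.0, 285.0, 284.0], 0.6)]
side blue_bar [([255.0, 219.0, 269.0, 240.0], 0.74)]
side column_blue [([216.0, 210.0, 230.0, 236.0], 0.54)]
side rack [([296.0, 138.0, 312.0, 176.0], 0.71), ([260.0, 151.0, 274.0, 187.0], 0.53)]
side red_handle [([252.0, 208.0, 271.0, 218.0], 0.62), ([210.0, 227.0, 277.0, 251.0], 0.49)]
side green_handle [([258.0, 188.0, 267.0, 209.0], 0.59)]
side yellow_handle []
```

View pics/top.png

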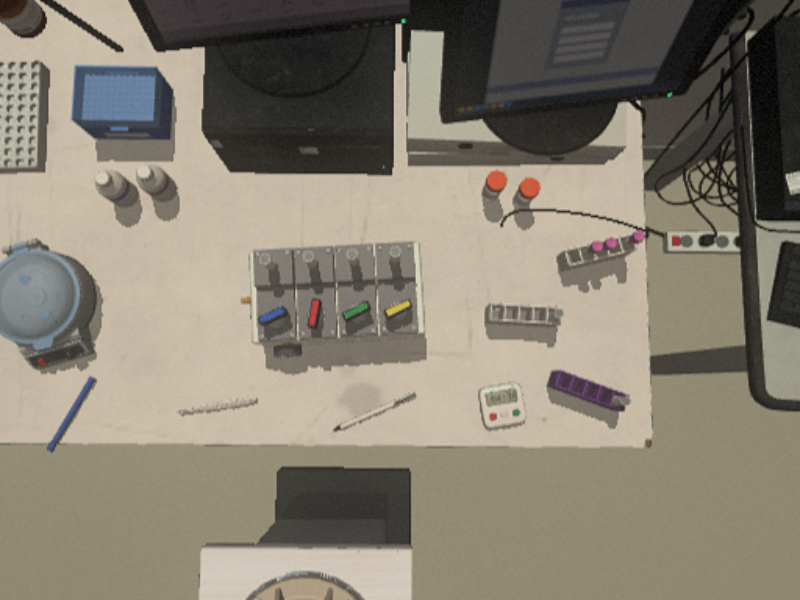

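View pics/side.png

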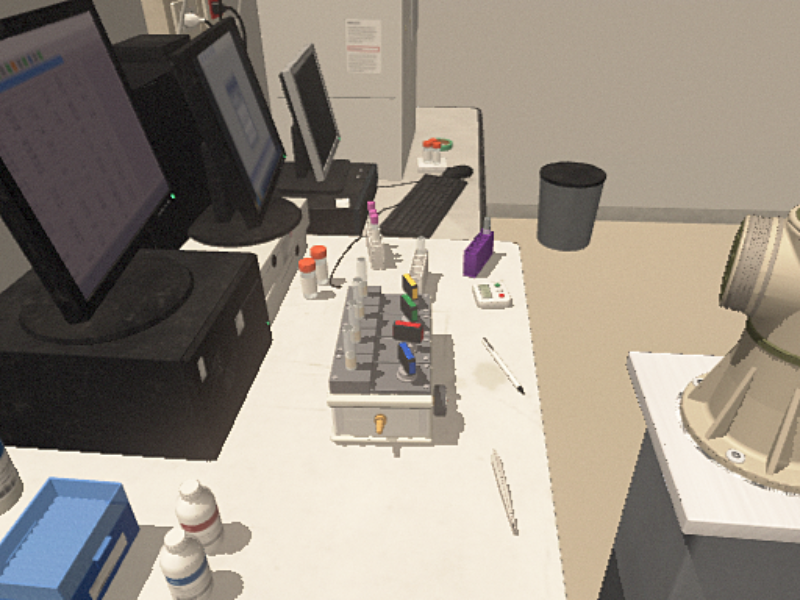

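The top view shows the manifold with blue (272,316), red (315,313), green (356,310) and yellow (398,308) handles, columns behind them. There are three rack-like things: a white one at (525,315), a pink-capped one at (600,255) and a purple one at (588,390). The white one, with one column at its right end, fits. I'll confirm it in a crop.

```bash
cat >> h.py <<'E'
def tri(obs):
    A=[];b=[]
    for i,u,v in obs:
        M=np.array(i['world_to_cam'])
        for r,k in(((u-i['cx'])/i['fx'],0),((v-i['cy'])/i['fy'],1)):
            row=M[k]-r*M[2];A.append(row[:3]);b.append(-row[3])
    A=np.array(A);b=np.array(b);x=np.linalg.lstsq(A,b,rcond=None)[0];return x,A@x-b
E
python3 - <<'E'
from h import *
t=cv2.imread('pics/top.png');s=cv2.imread('pics/side.png')
a=cv2.resize(t[225:425,235:655],(800,381),interpolation=cv2.INTER_CUBIC)
b=cv2.resize(s[225:425,320:500],(240,216),interpolation=cv2.INTER_CUBIC)
cv2.imwrite('pics/crop.png',a)
cv2.imwrite('pics/crops.png',cv2.resize(s[190:450,310:510],(461,600),interpolation=cv2.INTER_CUBIC))
I={c:imaging.camera_info(c) for c in('top','side')}
f=.64
for n,p,q in(('blue',(272,316),(406,358)),('red',(315,313),(407,331)),('yel',(398,308),(410,286)),('colblue top',(264,258),(349,330)),('rackR-top/col',(558,313),(421,240))):
    x,e=tri([(I['top'],p[0]*f,p[1]*f),(I['side'],q[0]*f,q[1]*f)]);print(n,x.round(4),abs(e).max().round(4))
for p in((488,306),(560,304),(486,322),(560,324)): print(back('top',p[0]*f,p[1]*f,.055).round(4))
E
```

```text
blue [0.4869 0.0388 0.1182] 0.0001
red [ 0.4915 -0.0206  0.1176] 0.0002
yel [ 0.4987 -0.1359  0.1186] 0.0011
colblue top [0.5588 0.0441 0.1622] 0.0013
rackR-top/col [ 0.4988 -0.3699  0.0768] 0.0008
[ 0.5114 -0.2707  0.055 ]
[ 0.5156 -0.3786  0.055 ]
[ 0.4874 -0.2676  0.055 ]
[ 0.4856 -0.378   0.055 ]
```

View pics/crop.png

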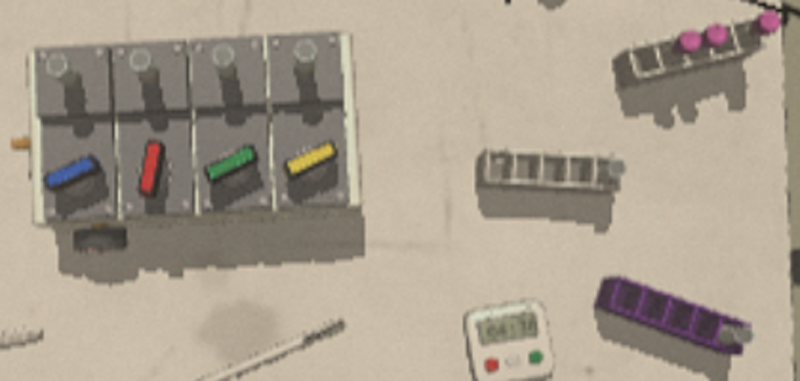

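View pics/crops.png

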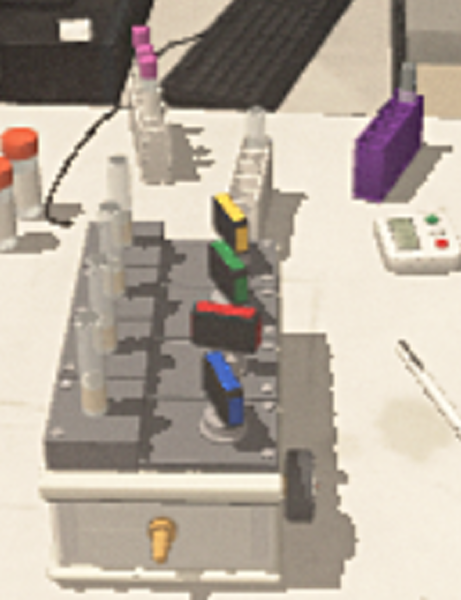

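The rack is confirmed: white, five compartments, one column at its right end, no pink caps. The blue station is leftmost, with its handle at about (0.487, 0.039). I'll move above it.

Call:
play_rows:
  moves:
    - {"claw":4,"delta_pos":[-46,-41,0],"twist":51}
    - {"claw":4,"delta_pos":[-46,-41,0],"twist":51}
    - {"claw":4,"delta_pos":[-46,-41,0],"twist":51}
    - {"claw":4,"delta_pos":[-46,-41,0],"twist":51}
    - {"claw":4,"delta_pos":[-46,-41,0],"twist":51}
    - {"claw":4,"delta_pos":[-46,-41,0],"twist":51}
    - {"claw":4,"delta_pos":[-46,-41,0],"twist":51}
    - {"claw":4,"delta_pos":[-46,-41,0],"twist":51}
    - {"claw":4,"delta_pos":[-46,-41,0],"twist":51}
    - {"claw":4,"delta_pos":[-46,-41,0],"twist":51}
    - {"claw":4,"delta_pos":[-46,-41,0],"twist":51}
    - {"claw":4,"delta_pos":[-46,-41,0],"twist":51}

```text
clock: 2.3
tcp_pos: [0.4867, 0.0394, 0.2311]
orientation: [-0.001, 0.546, 0.838, -0.0]
wrist_force: [-0.8, 0.1, 0.2]
finger_gap: 0.0399
```

Run:
```python
from h import *
im=snap('wrist','w1'); s=get_state();i=imaging.camera_info('wrist');M=np.array(i['world_to_cam'])
print({k:s[k].round(4) for k in('joint_pos','tcp_pos','orientation','wrist_force','ft_torque')},s['clock'],s['finger_gap'])
print(i['fx'],(-M[:3,:3].T@M[:3,3]).round(4),M[2,:3].round(3))
for q in('blue_bar','column_blue','red_handle'):print(q,[(np.round(x['extent']).tolist(),round(x['conf'],2)) for x in spotter.spot_in('wrist',q)[:4]])
for p in((.487,.039,.115),(.559,.044,.162)):print(proj('wrist',p))
```

```text
{'joint_pos': array([-8.2800e-02,  1.4570e-01, -1.7000e-01,  1.2559e+00,  4.0000e-04,
        1.0706e+00]), 'tcp_pos': array([0.4864, 0.04  , 0.2312]), 'orientation': array([-5.000e-04,  5.452e-01,  8.383e-01, -0.000e+00]), 'wrist_force': array([-0.6566,  0.2009, -0.3307]), 'ft_torque': array([0.0002, 0.0433, 0.0049])} 2.35 0.03983770120345398
272.94098871485056 [0.4606 0.0978 0.374 ] [ 0.104 -0.235 -0.966]
blue_bar [([252.0, 167.0, 266.0, 212.0], 0.81), ([212.0, 129.0, 356.0, 221.0], 0.6)]
column_blue [([320.0, 196.0, 350.0, 240.0], 0.63)]
red_handle [([222.0, 216.0, 258.0, 254.0], 0.97)]
[257.57771166 184.45390525]
[338.65461622 226.88064766]
```

View pics/w1.png

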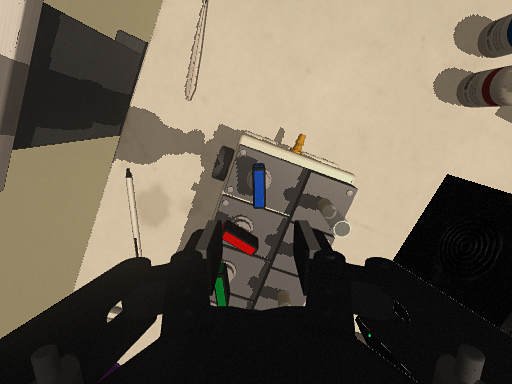

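The wrist view shows the blue bar at (259,186), its column top at (342,229), and red next to it at (240,238). I'll segment the blue inlay for position, angle and height.

Run:
```python
from h import *
def seg(im,roi):
    h=cv2.cvtColor(im,cv2.COLOR_RGB2HSV);m=cv2.inRange(h,(105,110,60),(128,255,255))
    mm=np.zeros_like(m);a,b,c,d=roi;mm[b:d,a:c]=m[b:d,a:c]
    n,l,st,ce=cv2.connectedComponentsWithStats(mm);k=1+st[1:,4].argmax()
    r=cv2.minAreaRect(np.argwhere(l==k)[:,::-1].astype(np.float32));return st[k],ce[k],r
ims={'wrist':(cv2.imread('pics/w1.png')[...,::-1],(240,150,280,220)),'top':(snap('top'),(155,185,195,220)),'side':(snap('side'),(245,205,280,250))}
I={c:imaging.camera_info(c) for c in ims};C={}
for c,(im,roi) in ims.items():
    try: st,ce,r=seg(im,roi);C[c]=ce;print(c,st,ce.round(1),r)
    except Exception as e: print(c,e)
for k in(('wrist','side'),('wrist','top'),('wrist','top','side')):
    if all(c in C for c in k):
        x,e=tri([(I[c],*C[c]) for c in k]);print(k,x.round(4),abs(e).max().round(4))
st,ce,r=seg(*ims['wrist']);bp=cv2.boxPoints(r)
for z in(.12,.126,.132):
    P=np.array([back('wrist',u,v,z,I['wrist']) for u,v in bp]);L=[np.linalg.norm(P[i]-P[i-1]) for i in range(4)]
    j=int(np.argmax(L));d=P[j]-P[j-1];print(z,P.mean(0).round(4),np.round(L,4),np.degrees(np.arctan2(d[1],d[0])).round(1))
# column rim (ellipse centre ~342,229)
t=back('top',264*.64,258*.64,.16);
x,e=tri([(I['wrist'],342,229),(I['top'],57/1.905*.64+235*.64,63/1.905*.64+225*.64)]);print('col top',x.round(4),e)
```

```text
wrist [254 171  10  36 336] [258.8 188.1] ((258.5, 188.5), (35.0, 9.0), 90.0)
top [171 197  10   7  38] [175.8 200.3] ((175.8103485107422, 200.27586364746094), (3.7139065265655518, 9.47046184539795), 68.19859313964844)
side [256 219   9  11  44] [259.9 224.1] ((259.892333984375, 224.06155395507812), (10.915055274963379, 3.721041440963745), 60.2551155090332)
('wrist', 'side') [0.4873 0.04   0.132 ] 0.0006
('wrist', 'top') [0.4907 0.0358 0.1145] 0.0008
('wrist', 'top', 'side') [0.4887 0.0358 0.127 ] 0.0028
0.12 [0.4893 0.0364 0.12  ] [0.0349 0.0085 0.0349 0.0088] -65.7
0.126 [0.4886 0.0378 0.126 ] [0.0341 0.0083 0.0341 0.0086] -65.7
0.132 [0.4879 0.0393 0.132 ] [0.0333 0.0081 0.0333 0.0084] -65.7
col top [0.5607 0.0433 0.1642] [-0.00111642  0.00010569 -0.00061239 -0.00097797]
```

Call:
play_rows:
  moves:
    - {"claw":4,"delta_pos":[-0.27,0.11,4],"twist":0}
    - {"claw":4,"delta_pos":[-0.27,0.11,8],"twist":0}
    - {"claw":4,"delta_pos":[-0.27,0.11,8],"twist":0}
    - {"claw":4,"delta_pos":[-0.27,0.11,8],"twist":0}

```text
clock: 3.1
tcp_pos: [0.4898, 0.0377, 0.1526]
orientation: [0.001, 0.545, 0.838, 0.0]
wrist_force: [0.8, 0.3, 1.1]
finger_gap: 0.0399
```

Run:
```python
from h import *
im=snap('wrist','w2');s=get_state();i=imaging.camera_info('wrist');print(s['tcp_pos'].round(4),s['clock'],s['joint_pos'][5])
h=cv2.cvtColor(im,cv2.COLOR_RGB2HSV);m=cv2.inRange(h,(105,110,60),(128,255,255));m[:, :200]=0;m[:,320:]=0
n,l,st,ce=cv2.connectedComponentsWithStats(m);k=1+st[1:,4].argmax();r=cv2.minAreaRect(np.argwhere(l==k)[:,::-1].astype(np.float32));print(st[k],ce[k],r)
bp=cv2.boxPoints(r)
for z in(.120,.124,.128,.132):
    P=np.array([back('wrist',u,v,z,i) for u,v in bp]);L=[np.linalg.norm(P[q]-P[q-1]) for q in range(4)]
    j=int(np.argmax(L));d=P[j]-P[j-1];print(z,P.mean(0).round(4),np.round(L,4),np.degrees(np.arctan2(d[1],d[0])).round(1))
print(spotter.spot_in('wrist','column_blue')[:2])
```

```text
[0.4904 0.0375 0.1531] 3.15 1.0663370866884452
[249 191  14  51 635] [255.58110236 215.68661417] ((255.6533203125, 215.86705017089844), (50.093841552734375, 12.68053913116455), 88.36341857910156)
0.12 [0.4905 0.0338 0.12  ] [0.0365 0.0085 0.0365 0.0089] 115.1
0.124 [0.4899 0.0352 0.124 ] [0.0357 0.0083 0.0357 0.0087] 115.1
0.128 [0.4893 0.0366 0.128 ] [0.0349 0.0081 0.0349 0.0085] 115.1
0.132 [0.4887 0.038  0.132 ] [0.0341 0.0079 0.034  0.0083] 115.1
[{'extent': [340.1, 223.2, 376.4, 267.1], 'conf': 0.61}]
```

View pics/w2.png

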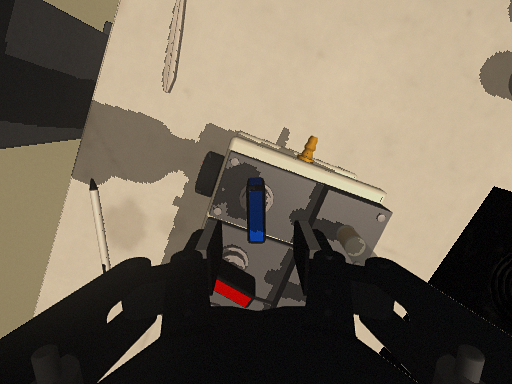

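The bar sits at (256,216), between the fingertips at (220,240) and (297,240). I'll descend to TCP z≈0.105, above the bonnet, and close.

Call:
play_rows:
  moves:
    - {"claw":4,"delta_pos":[0.1,-0.11,2.5],"twist":-0.7}
    - {"claw":4,"delta_pos":[0.1,-0.11,4.6],"twist":-0.7}
    - {"claw":4,"delta_pos":[0.1,-0.11,4.6],"twist":-0.7}
    - {"claw":4,"delta_pos":[0.1,-0.11,4.6],"twist":-0.7}

```text
clock: 3.7
tcp_pos: [0.4889, 0.0378, 0.1068]
orientation: [0.001, 0.54, 0.841, 0.001]
wrist_force: [-0.2, 0.6, -0.8]
finger_gap: 0.0401
```

Call:
play_rows:
  moves:
    - {"claw":0.6,"delta_pos":[0,0,0],"twist":0}
    - {"claw":0.6,"delta_pos":[0,0,0],"twist":0}
    - {"claw":0.6,"delta_pos":[0,0,0],"twist":0}
    - {"claw":0.6,"delta_pos":[0,0,0],"twist":0}
    - {"claw":0.6,"delta_pos":[0,0,0],"twist":0}
    - {"claw":0.6,"delta_pos":[0,0,0],"twist":0}
  force: 50

```text
clock: 4.45
tcp_pos: [0.4886, 0.0378, 0.1064]
orientation: [0.001, 0.54, 0.841, 0.0]
wrist_force: [-0.9, -0.1, 6.0]
finger_gap: 0.0112
```

```bash
cat > st.py <<'E'
from h import *
s=get_state();y=2*(s['orientation'][1]*s['orientation'][2]);b=s['orientation'][2]
print('t',s['clock'],'tcp',s['tcp_pos'].round(4),'yaw_y',np.degrees(np.arctan2(2*b*b-1,y)).round(2),'F',s['wrist_force'].round(2),'T',s['ft_torque'].round(3),'tau6',s['tau'][5].round(3),'gap',s['finger_gap'],'q6',s['joint_pos'][5].round(3))
E
python3 st.py
```

```text
t 4.45 tcp [0.4886 0.0378 0.1064] yaw_y 24.59 F [-0.87 -0.07  6.04] T [-0.03   0.191 -0.048] tau6 -0.005 gap 0.011187235787205731 q6 1.055
```

Call:
play_rows:
  moves:
    - {"claw":0.6,"delta_pos":[0,0,0],"twist":4}
    - {"claw":0.6,"delta_pos":[0,0,0],"twist":9}
    - {"claw":0.6,"delta_pos":[0,0,0],"twist":14}
    - {"claw":0.6,"delta_pos":[0,0,0],"twist":19}
    - {"claw":0.6,"delta_pos":[0,0,0],"twist":24}
    - {"claw":0.6,"delta_pos":[0,0,0],"twist":26}

```text
clock: 5.2
tcp_pos: [0.4874, 0.0375, 0.1064]
orientation: [0.0, 0.716, 0.698, -0.0]
wrist_force: [-4.2, -0.8, 9.7]
finger_gap: 0.011
```

```bash
python3 st.py
```

```text
t 5.2 tcp [0.4874 0.0375 0.1064] yaw_y -1.5 F [-4.18 -0.75  9.7 ] T [-0.281  0.912  0.123] tau6 -0.025 gap 0.011044220534398318 q6 1.51
```

Call:
play_rows:
  moves:
    - {"claw":0.6,"delta_pos":[0,0,0],"twist":1}
    - {"claw":0.6,"delta_pos":[0,0,0],"twist":2}
    - {"claw":0.6,"delta_pos":[0,0,0],"twist":3}

```text
clock: 5.58
tcp_pos: [0.4873, 0.0375, 0.1064]
orientation: [0.0, 0.734, 0.679, -0.0]
wrist_force: [-4.7, -1.4, 9.6]
finger_gap: 0.0111
```

```bash
python3 st.py
```

```text
t 5.575 tcp [0.4873 0.0375 0.1064] yaw_y -4.44 F [-4.74 -1.41  9.58] T [-0.299  0.955  0.11 ] tau6 -0.012 gap 0.0110846797402936 q6 1.561
```

Call:
play_rows:
  moves:
    - {"claw":0.6,"delta_pos":[0,0,0],"twist":1.3}
    - {"claw":0.6,"delta_pos":[0,0,0],"twist":2.6}
    - {"claw":0.6,"delta_pos":[0,0,0],"twist":4}
    - {"claw":0.6,"delta_pos":[0,0,0],"twist":4}

```text
clock: 6.08
tcp_pos: [0.4871, 0.0375, 0.1064]
orientation: [0.0, 0.757, 0.653, -0.001]
wrist_force: [-5.6, -1.4, 10.8]
finger_gap: 0.0112
```

```bash
python3 st.py
```

```text
t 6.075 tcp [0.4871 0.0375 0.1064] yaw_y -8.41 F [-5.58 -1.41 10.81] T [-0.288  1.077  0.26 ] tau6 0.26 gap 0.011188696422080868 q6 1.631
```

Call:
play_rows:
  moves:
    - {"claw":0.6,"delta_pos":[0,0,0],"twist":0.5}
    - {"claw":0.6,"delta_pos":[0,0,0],"twist":1}
    - {"claw":0.6,"delta_pos":[0,0,0],"twist":1}

```text
clock: 6.45
tcp_pos: [0.4871, 0.0375, 0.1064]
orientation: [0.0, 0.763, 0.647, -0.001]
wrist_force: [-5.1, -1.5, 10.8]
finger_gap: 0.0114
```

```bash
python3 st.py
```

```text
t 6.45 tcp [0.4871 0.0375 0.1064] yaw_y -9.4 F [-5.12 -1.46 10.76] T [-0.293  1.102  0.253] tau6 0.273 gap 0.011385648323664599 q6 1.648
```

Call:
play_rows:
  moves:
    - {"claw":0.6,"delta_pos":[0,0,0],"twist":0.5}
    - {"claw":0.6,"delta_pos":[0,0,0],"twist":1}
    - {"claw":0.6,"delta_pos":[0,0,0],"twist":1}

```text
clock: 6.82
tcp_pos: [0.4871, 0.0375, 0.1064]
orientation: [0.0, 0.768, 0.64, -0.001]
wrist_force: [-4.7, -0.5, 10.4]
finger_gap: 0.0109
```

```bash
python3 st.py
```

```text
t 6.825 tcp [0.4871 0.0375 0.1064] yaw_y -10.39 F [-4.7  -0.54 10.4 ] T [-0.254  1.111  0.326] tau6 0.315 gap 0.010890750022414719 q6 1.665
```

Call:
play_rows:
  moves:
    - {"claw":0.6,"delta_pos":[0,0,0],"twist":0.5}
    - {"claw":0.6,"delta_pos":[0,0,0],"twist":1}
    - {"claw":0.6,"delta_pos":[0,0,0],"twist":1}
    - {"claw":0.6,"delta_pos":[0,0,0],"twist":1}

```text
clock: 7.32
tcp_pos: [0.487, 0.0375, 0.1063]
orientation: [0.0, 0.774, 0.634, -0.001]
wrist_force: [-5.6, -1.7, 9.3]
finger_gap: 0.0111
```

```bash
python3 st.py
```

```text
t 7.325 tcp [0.487  0.0375 0.1063] yaw_y -11.38 F [-5.59 -1.74  9.34] T [-0.329  1.116  0.321] tau6 0.305 gap 0.01111632281740037 q6 1.682
```

The valve has seated: the torque rose from 0.12 to about 0.33 N m over 4 to 5°. I'll release and rise.

Call:
play_rows:
  moves:
    - {"claw":4,"delta_pos":[0,0,0],"twist":0}
    - {"claw":4,"delta_pos":[0,0,0],"twist":0}
    - {"claw":4,"delta_pos":[0,0,0],"twist":0}
    - {"claw":4,"delta_pos":[0,0,0],"twist":0}
    - {"claw":4,"delta_pos":[0,0,-5],"twist":0}
    - {"claw":4,"delta_pos":[0,0,-10.5],"twist":-11}
    - {"claw":4,"delta_pos":[0,0,-10.5],"twist":-11}
    - {"claw":4,"delta_pos":[0,0,-10.5],"twist":-11}
    - {"claw":4,"delta_pos":[0,0,-10.5],"twist":-11}

```text
clock: 8.45
tcp_pos: [0.4868, 0.0379, 0.2087]
orientation: [-0.001, 0.71, 0.704, -0.001]
wrist_force: [0.8, -0.5, -0.7]
finger_gap: 0.0398
```

Run:
```python
from h import *
im=snap('wrist');i=imaging.camera_info('wrist');s=get_state();print(s['tcp_pos'].round(4),s['clock'])
r=spotter.spot_in('wrist','column_blue');print([(np.round(x['extent'],1).tolist(),round(x['conf'],2)) for x in r[:4]])
sd=snap('side');print('side',[(np.round(x['extent'],1).tolist(),round(x['conf'],2)) for x in spotter.spot_in('side','column_blue')[:4]])
for z in(.082,.162,.164):print(z,proj('wrist',(.5607,.0433,z)).round(1),proj('side',(.5607,.0433,z)).round(1))
c=np.hstack([cv2.resize(im[120:320,180:480],(540,360)),cv2.resize(sd[190:260,200:250],(257,360),interpolation=cv2.INTER_CUBIC)])
cv2.imwrite('pics/c3.png',c[...,::-1])
```

```text
[0.4868 0.0379 0.2087] 8.5
[([330.9, 167.1, 369.9, 210.5], 0.95), ([353.7, 313.5, 364.4, 342.9], 0.51)]
side [([219.9, 212.7, 229.8, 237.1], 0.76)]
0.082 [330.  174.6] [224.3 242.3]
0.162 [358.1 197.6] [221.8 210.9]
0.164 [359.1 198.4] [221.8 210. ]
```

View pics/c3.png

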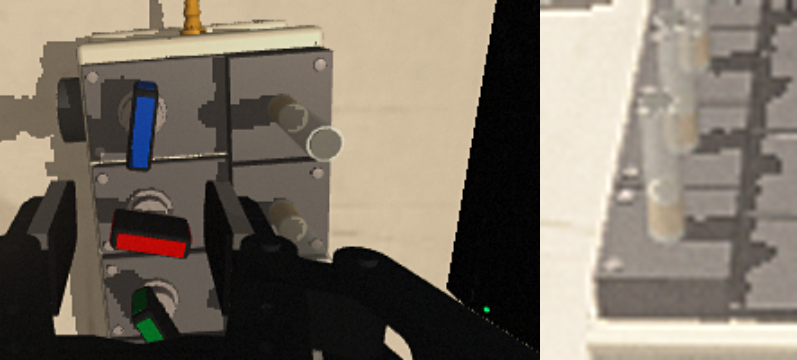

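Run:
```python
from h import *
i=imaging.camera_info('wrist');j=imaging.camera_info('side')
print(back('wrist',360,199.4,.163),back('wrist',342,183.2,.105))
print(tri([(i,360,199.4),(j,223.3,210)]))
for r in ((.57,.041),): pass
a=np.array(get_state()['tcp_pos']);x,_=tri([(i,360,199.4),(j,223.3,210)]);print((x-a).round(4))
```

```text
[0.56182536 0.04223526 0.163     ] [0.56617242 0.0400174  0.105     ]
(array([0.5593153 , 0.04318548, 0.16500258]), array([-0.00170581, -0.00030082, -0.00169478, -0.00073883]))
[ 0.0721  0.0053 -0.0443]
```

Call:
play_rows:
  moves:
    - {"claw":4,"delta_pos":[0.5,4,0],"twist":0}
    - {"claw":4,"delta_pos":[0.5,7.3,0],"twist":0}
    - {"claw":4,"delta_pos":[0.5,7.3,0],"twist":0}
    - {"claw":4,"delta_pos":[0.5,7.3,3],"twist":0}
    - {"claw":4,"delta_pos":[0.5,7.3,7],"twist":0}
    - {"claw":4,"delta_pos":[0.5,7.3,7],"twist":0}
    - {"claw":4,"delta_pos":[0.5,7.3,7],"twist":0}

```text
clock: 9.52
tcp_pos: [0.5609, 0.0423, 0.1414]
orientation: [0.0, 0.71, 0.705, 0.0]
wrist_force: [0.2, -0.0, -0.1]
finger_gap: 0.04
```

```bash
python3 st.py
python3 - <<'E'
from h import *
im=snap('wrist');cv2.imwrite('pics/c4.png',cv2.resize(im[100:340,150:450],(600,480))[...,::-1])
E
```

```text
t 9.525 tcp [0.5609 0.0423 0.1414] yaw_y -0.42 F [ 0.15 -0.03 -0.07] T [-0.046  0.002 -0.   ] tau6 0.0 gap 0.04002997739092205 q6 1.511
```

View pics/c4.png

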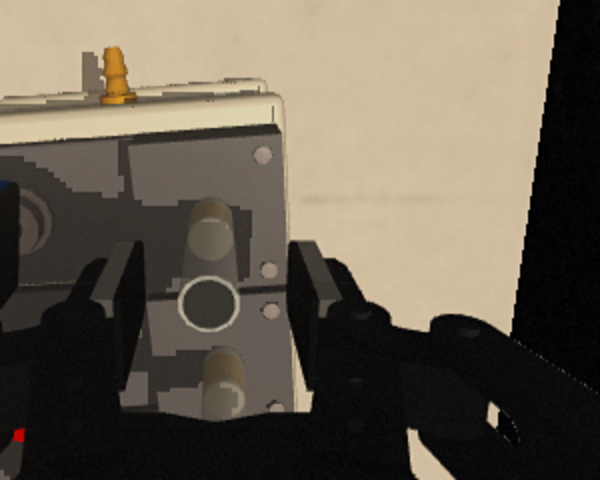

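The column rim at (209,303) sits between the fingers, about 2 mm toward the robot from their middle. I'll shift slightly, lower 3 mm and close gently.

Call:
play_rows:
  moves:
    - {"claw":4,"delta_pos":[0.05,-0.15,0.3],"twist":0}
    - {"claw":1.2,"delta_pos":[0.05,-0.15,0.3],"twist":0}
    - {"claw":1.2,"delta_pos":[0.05,-0.15,0.3],"twist":0}
    - {"claw":1.2,"delta_pos":[0.05,-0.15,0.3],"twist":0}
    - {"claw":1.2,"delta_pos":[0.05,-0.15,0.3],"twist":0}
    - {"claw":1.2,"delta_pos":[0.05,-0.15,0.3],"twist":0}
    - {"claw":1.2,"delta_pos":[0.05,-0.15,0.3],"twist":0}
  force: 25

```text
clock: 10.45
tcp_pos: [0.5597, 0.0428, 0.1379]
orientation: [0.0, 0.71, 0.705, 0.0]
wrist_force: [-1.5, -0.5, 5.0]
finger_gap: 0.0142
```

```bash
python3 st.py
```

```text
t 10.45 tcp [0.5597 0.0428 0.1379] yaw_y -0.41 F [-1.48 -0.46  5.03] T [-0.005  0.252  0.002] tau6 0.002 gap 0.014166251065799081 q6 1.511
```

Call:
play_rows:
  moves:
    - {"claw":1.2,"delta_pos":[0,0,-0.5],"twist":0}
    - {"claw":1.2,"delta_pos":[0,0,-1.2],"twist":0}
    - {"claw":1.2,"delta_pos":[0,0,-2.2],"twist":0}
    - {"claw":1.2,"delta_pos":[0,0,-4],"twist":0}
    - {"claw":1.2,"delta_pos":[0,0,-7],"twist":0}
    - {"claw":1.2,"delta_pos":[0,0,-11],"twist":0}
    - {"claw":1.2,"delta_pos":[0,0,-11],"twist":0}
    - {"claw":1.2,"delta_pos":[0,0,-11],"twist":0}

```text
clock: 11.45
tcp_pos: [0.5593, 0.0428, 0.2474]
orientation: [0.0, 0.71, 0.705, 0.0]
wrist_force: [0.5, -0.4, -1.0]
finger_gap: 0.0143
```

```bash
python3 st.py
python3 - <<'E'
from h import *
im=snap('side');t=snap('top');s=get_state()['tcp_pos']
for d in(-.053,0,.027):print(d,proj('side',s+[0,0,d]).round(1))
# rack in top
print('rack',[(np.round(x['extent'],1).tolist(),round(x['conf'],2)) for x in spotter.spot_in('top','rack')[:3]])
u,v=proj('side',s).astype(int)
a=cv2.resize(im[v-40:v+60,u-60:u+40],(400,400),interpolation=cv2.INTER_CUBIC)
b=cv2.resize(t[185:225,305:365],(400,267),interpolation=cv2.INTER_CUBIC)
b=np.vstack([b,np.zeros((133,400,3),np.uint8)])
cv2.imwrite('pics/c5.png',np.hstack([a,b])[...,::-1]);print(u-60,v-40)
E
```

```text
t 11.45 tcp [0.5593 0.0428 0.2474] yaw_y -0.42 F [ 0.49 -0.42 -0.95] T [-0.019  0.043  0.03 ] tau6 -0.0 gap 0.01428804152146472 q6 1.511
-0.053 [221.9 197.5]
0 [220.  173.5]
0.027 [219.  160.5]
rack [([352.2, 233.7, 403.3, 262.1], 0.95), ([309.8, 195.6, 360.2, 211.7], 0.71), ([246.8, 192.4, 261.7, 203.8], 0.44)]
160 133
```

View pics/c5.png

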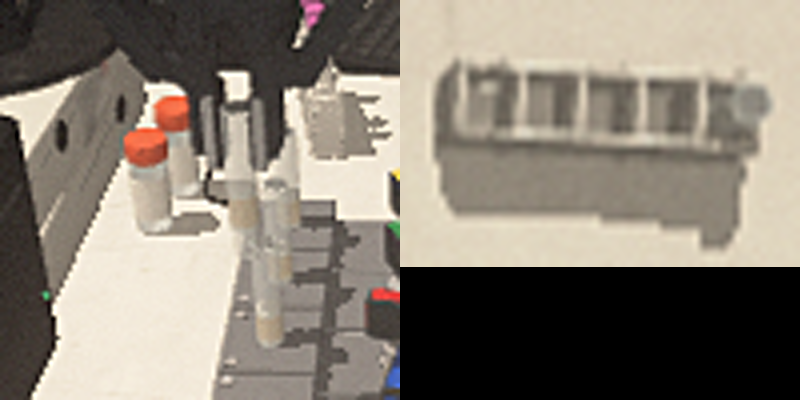

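The column hangs vertically in the grip, top rim at (240,100) and bottom near (241,240). In the rack, the four compartments left of the column are free, with rim centres at crop x 492, 552, 614 and 674. I'll move next to the second one and look closely.

Call:
play_rows:
  moves:
    - {"claw":1.2,"delta_pos":[-4,-0.8,0],"twist":0}
    - {"claw":1.2,"delta_pos":[-9,-1.8,0],"twist":0}
    - {"claw":1.2,"delta_pos":[-14,-2.8,0],"twist":0}
    - {"claw":1.2,"delta_pos":[-19,-3.8,0],"twist":0}
    - {"claw":1.2,"delta_pos":[-24,-4.8,0],"twist":0}
    - {"claw":1.2,"delta_pos":[-28,-5.6,0],"twist":0}
    - {"claw":1.2,"delta_pos":[-29.8,-5.9,0],"twist":0}
    - {"claw":1.2,"delta_pos":[-29.8,-5.9,2],"twist":0}
    - {"claw":1.2,"delta_pos":[-29.8,-5.9,5],"twist":0}
    - {"claw":1.2,"delta_pos":[-29.8,-5.9,5],"twist":0}
    - {"claw":1.2,"delta_pos":[-29.8,-5.9,5],"twist":0}

```text
clock: 12.98
tcp_pos: [0.4985, -0.2543, 0.1979]
orientation: [0.0, 0.709, 0.705, 0.0]
wrist_force: [-0.5, -0.0, 0.2]
finger_gap: 0.0144
```

```bash
python3 st.py
python3 - <<'E'
from h import *
im=snap('wrist','w6raw');print([(np.round(x['extent'],1).tolist(),round(x['conf'],2)) for x in spotter.spot_in('wrist','rack')[:3]])
for y in(.042,.021,0,-.021):print(y,proj('wrist',(.5,-.3237+y,.055)).round(1))
u,v=proj('wrist',(.5,-.3027,.055)).astype(int);a=min(max(u-100,0),312);b=min(max(v-75,0),234)
cv2.imwrite('pics/w6.png',cv2.resize(im[b:b+150,a:a+200],(800,600),interpolation=cv2.INTER_CUBIC)[...,::-1]);print(a,b)
E
```

```text
t 12.975 tcp [ 0.4985 -0.2543  0.1979] yaw_y -0.37 F [-0.46 -0.03  0.16] T [ 0.02  -0.025 -0.009] tau6 0.001 gap 0.014412669836451904 q6 0.962
[([247.8, 181.0, 276.2, 290.5], 0.75), ([179.2, 251.6, 198.8, 263.4], 0.59)]
0.042 [258.  200.6]
0.021 [258.1 218.5]
0 [258.2 235.8]
-0.021 [258.3 252.5]
158 143
```

View pics/w6.png

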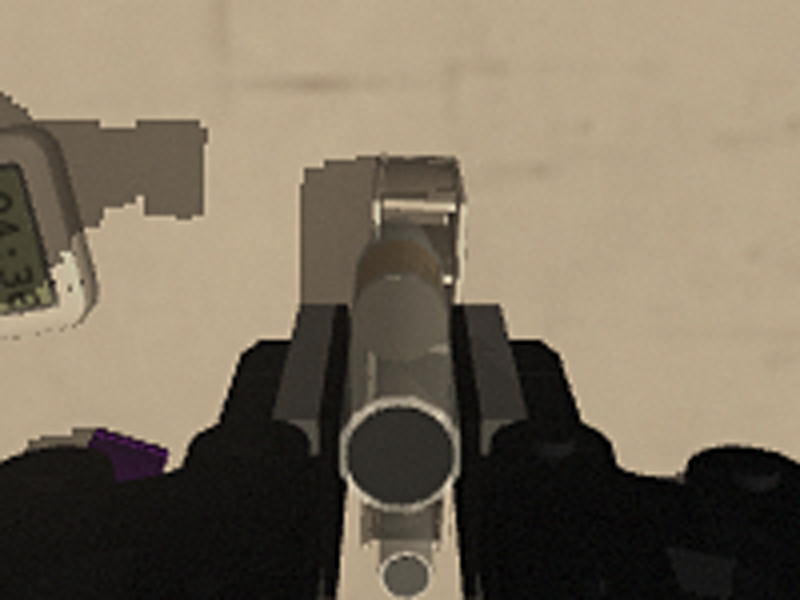

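Run:
```python
from h import *
w=imaging.camera_info('wrist');t=imaging.camera_info('top')
for v in(196.2,200.9,205.5):print('top',v,back('top',314,v,.055).round(4))
for u in(252.5,262.75,274):print('wrist',u,back('wrist',u,193.5,.055).round(4))
for u in(309.3,314,323,332.5,341.7,350.4):print('top u',u,back('top',u,200.9,.055).round(4))
```

```text
top 196.2 [ 0.5106 -0.2746  0.055 ]
top 200.9 [ 0.4996 -0.2746  0.055 ]
top 205.5 [ 0.4888 -0.2745  0.055 ]
wrist 252.5 [ 0.494  -0.2736  0.055 ]
wrist 262.75 [ 0.5052 -0.2737  0.055 ]
wrist 274 [ 0.5175 -0.2737  0.055 ]
top u 309.3 [ 0.4995 -0.2636  0.055 ]
top u 314 [ 0.4996 -0.2746  0.055 ]
top u 323 [ 0.4998 -0.2956  0.055 ]
top u 332.5 [ 0.5    -0.3177  0.055 ]
top u 341.7 [ 0.5003 -0.3392  0.055 ]
top u 350.4 [ 0.5005 -0.3596  0.055 ]
```

The wrist view shows the rack's near end with outer walls at crop x 378 and 462, centre 420; the held column is at x 400. The wrist reads about 5 mm farther in x than the top view, so I'll look again from lower beside the rack.

Call:
play_rows:
  moves:
    - {"claw":1.2,"delta_pos":[1.5,0.4,4],"twist":0}
    - {"claw":1.2,"delta_pos":[1.5,0.4,8],"twist":0}
    - {"claw":1.2,"delta_pos":[1.5,0.4,8],"twist":0}
    - {"claw":1.2,"delta_pos":[1.5,0.4,8],"twist":0}
    - {"claw":1.2,"delta_pos":[1.5,0.4,8],"twist":0}

```text
clock: 13.7
tcp_pos: [0.5037, -0.2408, 0.1195]
orientation: [0.002, 0.71, 0.704, 0.0]
wrist_force: [0.6, 0.7, -0.3]
finger_gap: 0.0141
```

```bash
python3 st.py
python3 - <<'E'
from h import *
im=snap('wrist','w7raw');w=imaging.camera_info('wrist')
for y in(.052,.042,.021,0):print(y,[proj('wrist',(x,-.3237+y,.055)).round(1).tolist() for x in(.487,.5,.513)])
s=get_state()['tcp_pos'];print([proj('wrist',s+[0,0,d]).round(1).tolist() for d in(-.05,0,.027)])
u,v=proj('wrist',(.5,-.29,.055)).astype(int);a=u-80;b=v-80
cv2.imwrite('pics/w7.png',cv2.resize(im[b:b+120,a:a+160],(800,600),interpolation=cv2.INTER_CUBIC)[...,::-1]);print(a,b)
t=snap('top');g=cv2.cvtColor(t,cv2.COLOR_RGB2GRAY)
for c in(313,318,323,327,332):print(c,g[190:214,c].tolist())
E
```

```text
t 13.7 tcp [ 0.5037 -0.2408  0.1195] yaw_y -0.43 F [ 0.61  0.68 -0.29] T [-0.022  0.036  0.002] tau6 -0.0 gap 0.014075923291248089 q6 0.988
0.052 [[236.9, 234.5], [252.7, 234.4], [268.6, 234.3]]
0.042 [[237.2, 245.6], [252.9, 245.5], [268.5, 245.4]]
0.021 [[237.9, 268.1], [253.1, 268.0], [268.4, 267.8]]
0 [[238.5, 289.5], [253.4, 289.4], [268.3, 289.3]]
[[256.7, 204.0], [256.7, 231.8], [256.7, 255.5]]
172 174
313 [156, 158, 156, 157, 157, 157, 157, 155, 157, 154, 158, 155, 157, 154, 158, 151, 153, 157, 157, 155, 156, 158, 158, 157]
318 [156, 161, 159, 159, 156, 157, 158, 158, 158, 159, 159, 161, 155, 158, 156, 153, 156, 155, 154, 158, 157, 156, 159, 153]
323 [156, 157, 156, 159, 158, 155, 157, 154, 153, 158, 154, 155, 155, 158, 154, 154, 153, 155, 156, 157, 154, 153, 153, 156]
327 [158, 158, 155, 154, 156, 155, 159, 154, 156, 156, 152, 155, 154, 154, 157, 154, 155, 155, 153, 155, 155, 153, 156, 153]
332 [153, 155, 151, 153, 154, 154, 154, 155, 154, 154, 154, 155, 153, 152, 154, 151, 152, 153, 154, 152, 150, 149, 154, 154]
```

View pics/w7.png

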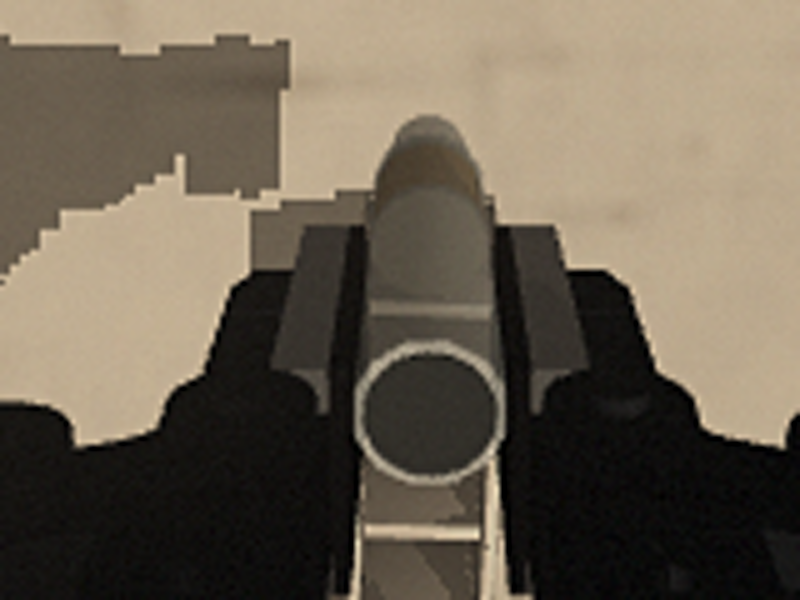

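Run:
```python
from h import *
for n,u,v in(('end wall',430,311),('divider',423.5,532),('inner L',365,532),('inner R',482,532)):print(n,back('wrist',172+u/5,174+v/5,.055).round(4))
print(back('wrist',172+430/5,174+411/5,.119-.05+.08+.0).round(4),get_state()['tcp_pos'].round(4))
g=cv2.cvtColor(cv2.imread('pics/w7raw.png'),cv2.COLOR_BGR2GRAY);print(g[270:294,256].tolist(),g[228:248,256].tolist());print(g[286,238:280].tolist());print(g[276,238:280].tolist())
```

```text
end wall [ 0.504 -0.273  0.055]
divider [ 0.5027 -0.3144  0.055 ]
inner L [ 0.4926 -0.3143  0.055 ]
inner R [ 0.5128 -0.3145  0.055 ]
[ 0.5039 -0.2392  0.149 ] [ 0.5033 -0.2405  0.119 ]
[140, 84, 86, 94, 91, 93, 96, 93, 97, 162, 188, 147, 56, 63, 65, 84, 85, 82, 83, 86, 89, 87, 89, 91] [83, 85, 83, 83, 83, 78, 91, 112, 107, 75, 70, 71, 70, 72, 112, 154, 117, 39, 48, 52]
[30, 16, 18, 12, 22, 201, 92, 74, 78, 77, 78, 76, 78, 81, 81, 80, 81, 82, 85, 67, 64, 68, 66, 64, 65, 66, 65, 68, 65, 53, 113, 188, 187, 173, 183, 35, 6, 14, 12, 28, 10, 6]
[17, 15, 15, 14, 5, 49, 99, 90, 89, 88, 87, 88, 89, 90, 90, 92, 93, 92, 96, 94, 95, 97, 99, 99, 98, 97, 101, 69, 72, 67, 51, 182, 197, 157, 81, 1, 12, 11, 15, 14, 13, 14]
```

Wrist-based: rack centre x = 0.5027, +21 compartment centre y ≈ -0.304, column axis now at (0.504, -0.240). I'll move over and start inserting.

Call:
play_rows:
  moves:
    - {"claw":1.2,"delta_pos":[0,0,-1.5],"twist":0}
    - {"claw":1.2,"delta_pos":[-4,-0.13,-1.5],"twist":0}
    - {"claw":1.2,"delta_pos":[-6.4,-0.13,-1.5],"twist":0}
    - {"claw":1.2,"delta_pos":[-6.4,-0.13,-1.5],"twist":0}
    - {"claw":1.2,"delta_pos":[-6.4,-0.13,-1.5],"twist":0}
    - {"claw":1.2,"delta_pos":[-6.4,-0.13,0],"twist":0}
    - {"claw":1.2,"delta_pos":[-6.4,-0.13,1],"twist":0}
    - {"claw":1.2,"delta_pos":[-6.4,-0.13,2],"twist":0}
    - {"claw":1.2,"delta_pos":[-6.4,-0.13,2.6],"twist":0}
    - {"claw":1.2,"delta_pos":[-6.4,-0.13,2.6],"twist":0}

```text
clock: 15.05
tcp_pos: [0.5002, -0.3034, 0.0906]
orientation: [-0.001, 0.71, 0.705, -0.0]
wrist_force: [0.2, -0.0, -0.2]
finger_gap: 0.0144
```

```bash
python3 st.py
python3 - <<'E'
from h import *
im=snap('wrist','w8raw')
for y in(-.3144,-.2934):print([proj('wrist',(x,y,.055)).round(1).tolist() for x in(.4927,.5127)])
s=get_state()['tcp_pos'];print([proj('wrist',s+[0,0,d]).round(1).tolist() for d in(-.05,0,.027)])
E
```

```text
t 15.05 tcp [ 0.5002 -0.3034  0.0906] yaw_y -0.41 F [ 0.18 -0.   -0.23] T [-0.077  0.033 -0.001] tau6 0.0 gap 0.014374981040388427 q6 0.895
[[245.9, 224.9], [274.4, 224.7]]
[[245.4, 196.2], [274.7, 196.1]]
[[256.9, 204.1], [256.7, 231.8], [256.5, 255.4]]
```

No contact with the foot inside. I'll trim x by 1.5 mm and lower.

Call:
play_rows:
  moves:
    - {"claw":1.2,"delta_pos":[-0.05,0.15,0],"twist":0}
    - {"claw":1.2,"delta_pos":[-0.05,0.15,0.8],"twist":0}
    - {"claw":1.2,"delta_pos":[-0.05,0.15,1.6],"twist":0}
    - {"claw":1.2,"delta_pos":[-0.05,0.15,2.4],"twist":0}
    - {"claw":1.2,"delta_pos":[-0.05,0.15,2.8],"twist":0}
    - {"claw":1.2,"delta_pos":[-0.05,0.15,2.8],"twist":0}

```text
clock: 15.85
tcp_pos: [0.5018, -0.3043, 0.0627]
orientation: [-0.0, 0.71, 0.704, -0.0]
wrist_force: [-0.2, -0.9, -1.3]
finger_gap: 0.0139
```

```bash
python3 st.py
```

```text
t 15.85 tcp [ 0.5018 -0.3043  0.0627] yaw_y -0.42 F [-0.19 -0.95 -1.32] T [-0.38   0.044  0.045] tau6 0.001 gap 0.013900612499293271 q6 0.896
```

Call:
play_rows:
  moves:
    - {"claw":1.2,"delta_pos":[0,0,0.2],"twist":0}
    - {"claw":1.2,"delta_pos":[0,0,0.4],"twist":0}
    - {"claw":1.2,"delta_pos":[0,0,0.4],"twist":0}

```text
clock: 16.23
tcp_pos: [0.5022, -0.3044, 0.0593]
orientation: [0.0, 0.71, 0.705, 0.0]
wrist_force: [0.6, -1.6, -1.0]
finger_gap: 0.0138
```

```bash
python3 st.py
python3 - <<'E'
from h import *
im=snap('side');u,v=proj('side',get_state()['tcp_pos']).astype(int);w=snap('wrist')
cv2.imwrite('pics/c9.png',np.hstack([cv2.resize(im[v-40:v+40,u-40:u+40],(400,400),interpolation=cv2.INTER_CUBIC),cv2.resize(w[150:290,186:326],(400,400),interpolation=cv2.INTER_CUBIC)])[...,::-1])
E
```

```text
t 16.225 tcp [ 0.5022 -0.3044  0.0593] yaw_y -0.42 F [ 0.59 -1.64 -0.97] T [-0.365 -0.147 -0.017] tau6 -0.005 gap 0.013808462353067737 q6 0.896
```

View pics/c9.png

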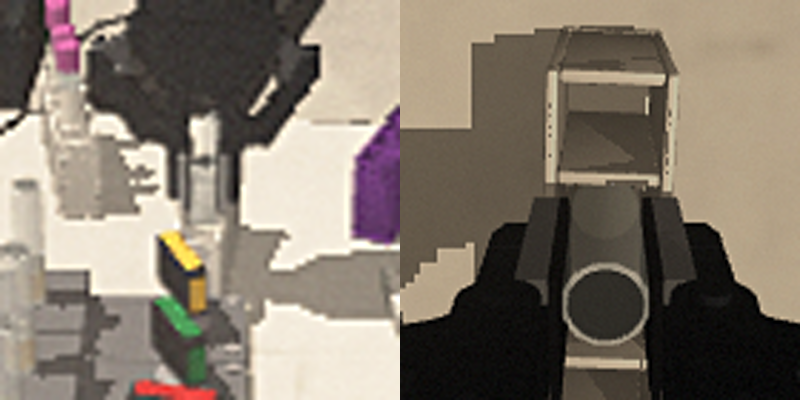

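The column stands inside the second compartment: the +42 one is empty at (612,120), and dividers show on either side of the column. I'll release and rise.

Call:
play_rows:
  moves:
    - {"claw":2.2,"delta_pos":[0,0,0],"twist":0}
    - {"claw":4,"delta_pos":[0,0,0],"twist":0}
    - {"claw":4,"delta_pos":[0,0,0],"twist":0}
    - {"claw":4,"delta_pos":[0,0,0],"twist":0}
    - {"claw":4,"delta_pos":[0,0,-2],"twist":0}
    - {"claw":4,"delta_pos":[0,0,-6],"twist":0}
    - {"claw":4,"delta_pos":[0,0,-11],"twist":0}
    - {"claw":4,"delta_pos":[6,0,-15],"twist":0}
    - {"claw":4,"delta_pos":[6,-8,-15],"twist":0}
    - {"claw":4,"delta_pos":[6,-8,-15],"twist":0}
    - {"claw":4,"delta_pos":[6,-8,-15],"twist":0}

```text
clock: 17.7
tcp_pos: [0.422, -0.2438, 0.2097]
orientation: [0.001, 0.71, 0.704, 0.0]
wrist_force: [0.3, 0.4, 0.2]
finger_gap: 0.0402
```

```bash
python3 st.py
python3 - <<'E'
from h import *
im=snap('side');t=snap('top')
for q in('column_blue','rack'):
    for c in('side','top'):print(q,c,[(np.round(x['extent'],1).tolist(),round(x['conf'],2)) for x in spotter.spot_in(c,q)[:4]])
for p in((.503,-.3045,.004),(.503,-.3045,.084)):print(proj('side',p).round(1),proj('top',p).round(1))
a=cv2.resize(im[130:270,205:325],(514,600),interpolation=cv2.INTER_CUBIC)
b=cv2.resize(t[155:235,145:375],(286,100));b=cv2.resize(t[180:240,300:372],(286,238),interpolation=cv2.INTER_CUBIC);c=cv2.resize(t[155:225,155:275],(286,167),interpolation=cv2.INTER_CUBIC)
b=np.vstack([b,c,np.zeros((195,286,3),np.uint8)])
cv2.imwrite('pics/fin.png',np.hstack([a,b])[...,::-1])
E
```

```text
t 17.7 tcp [ 0.422  -0.2438  0.2097] yaw_y -0.49 F [0.3  0.4  0.21] T [-0.034  0.002 -0.026] tau6 -0.069 gap 0.04016567743000578 q6 0.89
column_blue side [([262.1, 161.5, 272.7, 173.5], 0.61)]
column_blue top [([198.0, 189.1, 205.0, 211.2], 0.34)]
rack side [([296.8, 141.8, 314.5, 174.9], 0.94), ([262.8, 149.7, 274.7, 187.4], 0.51)]
rack top [([152.0, 159.3, 274.3, 227.4], 0.73), ([244.7, 190.1, 262.8, 201.8], 0.35)]
[266.  186.1] [323.1 201.8]
[265.9 161.9] [329.1 198.2]
```

The side detector puts the column top at row 161.5; a column standing on the compartment floor should show at 161.9. The gripper is clear, so I'm handing in.

```bash
python3 -c "
from h import *
print(env.hand_in())"
```

```text
the job is handed in; nothing more can be done
None
```

I shut the blue valve, then moved its column to the white rack and handed the job in at about 18 s; no verdict was reported.

- **Valve:** It turned clockwise about 36° in all. The torque stayed near 0.12 N m, then rose as it seated to about 0.32 N m. Single readings scatter by about 0.03, and the trend suggests up to 0.35.
- **Column:** After releasing the handle I lifted the column straight up and set it in the rack's free compartment at y = +21 mm. I let go a few millimetres above the floor. During insertion the wrist force stayed under 2 N.
- **Last checks:** The side-camera detector found the column top at row 161.5, against 161.9 expected for a column standing on the compartment floor. The gripper is open, clear of everything, and reads about zero force.
- **Disagreed or not checked:**
  - My top-camera estimate of the rack's x was about 3 mm off the close wrist view (5 mm from farther away); I used the close wrist view.
  - The final top-view detections missed the rack and gave only a weak, wrong hit for the column.
  - The picture limit kept me from viewing the last image, so nothing visual confirms the final state of the other handles and columns. I planned every move to stay clear of them and felt no unexpected contact.

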